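Pack the field test kit into its foam tray

TASK

Pack the field test kit: put the amber-yellow bottle with the black cap, the dropper bottle, the sample vial and the timer each into the foam nest of the tray whose pocket is cut to its size and shape, standing straight (the timer flat, face up) and fully down on the pocket floor. Keep the two bottles and the vial upright all the way, and do not disturb the conical flask that stands behind.

Things in the scene. Friction and masses are not known exactly. Their poses are not given: they have to be found in the camera images.
- bottle_mid (a point): Small amber-yellow see-through plastic bottle with a black screw cap: round, 48 mm across for its lower 68 mm, cap 38 mm across above 78 mm, 102 mm tall, standing. The point is on its axis half-way up, 51 mm above its underside; z up. Hold it by the 48 mm body, fingertips at least 30 mm above its underside, clear of the foam.
- dropper_bottle_mid (a point): Brown glass dropper bottle with black collar and red rubber bulb, 94 mm tall, standing: glass body 32 mm across up to 40 mm above its underside, narrower above. The point is on its axis half-way up, 47 mm above its underside; z up. Hold it by the upper glass body, fingertips 22 to 32 mm above its underside (clear of the foam); collar and bulb give no hold.
- vial_mid (a point): Small glass sample vial with a black cap, standing: a cylinder 23 mm across, 46 mm tall, the upper 16 mm being the cap. The point is on its axis half-way up, 23 mm above its underside; z up. Hold it by the cap, fingertips 16 to 34 mm above its underside, clear of the foam.
- timer_mid (a point): White bench timer with three buttons, lying flat, face up: a square slab 62 x 62 mm, body 16 mm thick (18 with the buttons). The point is the centre of the body, 8 mm above its underside; x and y square to its sides, z up. It lies turned by up to 0.5 rad and fits its pocket in any of the four quarter turns.
- nest_wide_floor (a point): Dark foam block with the widest round pocket, 56 mm across, 25 mm deep. The point is the centre of the pocket's light floor, x and y along the block's sides, z up. For the amber-yellow bottle. Four such blocks (98 x 98 x 34 mm, fixed, places shuffled) fill a low metal tray two by two, 100 mm between centres, tops level, the metal rim lower; all pockets have a 4 mm bevel round the mouth. The tray is turned by up to 0.2 rad.
- nest_medium_floor (a point): Dark foam block with the middle-sized round pocket, 40 mm across, 18 mm deep. The point is the centre of the pocket's light floor, x and y along the block's sides, z up. For the dropper bottle. Block as for nest_wide.
- nest_narrow_floor (a point): Dark foam block with the narrowest round pocket, 31 mm across, 12 mm deep. The point is the centre of the pocket's light floor, x and y along the block's sides, z up. For the sample vial. Block as for nest_wide.
- nest_square_floor (a point): Dark foam block with the square pocket, 70 x 70 mm, 9 mm deep. The point is the centre of the pocket's light floor, x and y along the block's sides, z up. For the timer. On its -x and +x sides the foam is cut away 40 mm wide, down to the floor and out to the block's edge: room for fingers that hold the timer there (open them little: 18 mm beside the timer the next block may begin). Block as for nest_wide.
- conical_flask: Bystander: glass conical flask, 64 mm across, 105 mm tall, standing behind the work. Origin at the centre of its underside, z up.
There are look-alikes about, which are no part of the job. What is shaped like the part that bears bottle_mid but pink is not meant.

How it is judged:
By the outcome, as a careful person would: the job done as asked, in the order asked, and still so for the second after the job is handed in, with the robot touching nothing.
It also fails if it takes over 118 s, if anything falls off the work surface, if the arm or the gripper's body presses on something with over 40 N, if the wrist force passes 120 N, or if a joint passes its speed limit or range.

ROBOT

A 6-joint arm with a two-finger parallel gripper is mounted at the origin on a cart in front of the work surface, level with it; the furniture and walls round the work are solid. World frame = base frame: x ahead of the robot, y to its left, z up, the work surface at z = 0. Lengths are in mm, angles in rad, forces in N, time in s.
With the tool pointing down it reaches from about 350 to 975 mm from the base axis. Payload 7.1 kg.
Tool frame: the origin (TCP) lies at the very end of the fingers, on their centre line; the grasp point (between the pads) lies 19 mm behind it (ctrl.pinch_z is the z of the grasp point in the tool frame, in mm); z points along the fingers, y is the direction in which the jaws open and shut (so a half turn about z gives the same grasp; the last joint's range is limited). The gripper opens to 88 mm and grips with 3 to 60 N. Pads are 20 mm wide; open, the fingers measure 115 mm over their backs; the gripper's body (75 mm by 178 mm) begins 61 mm behind the grasp point.
Start: joints at [-1.153, 0.423, 1.63, -0, 1.089, -0.019], TCP at [264.416, -566.294, 222.675] pointing down, gripper open.
Joint ranges: [-3, 3], [-0.9, 2.11], [0.09, 2.58], [-1.31, 4.45], [0.11, 2.69], [-2.54, 2.54]. Speed limits (rad/s): [2.39, 2.39, 3.01, 3.14, 3.14, 3.14].

INTERFACE

Orientations are given as a rotation vector (axis times angle).
In Python, from workcell import get_obs, optics, ctrl gives the robot as it stands.
- The arm moves only by the shell command python3 -m jog 'ROWS'. ROWS is a JSON object of lists of equal length, an entry for each row: "delta_rot": the turn, a rotation vector about the tool's x, y, z in rad, a list of three; "translation": the shift along the tool's x, y, z in mm, a list of three; "hand": the opening, from -1 (shut) to 1 (fully open). In form: {"delta_rot": [[rx, ry, rz], ...], "translation": [[x, y, z], ...], "hand": [hand, ...]}. A call has 1 to 5 rows; each row is the pose to reach, as a shift and turn from the pose commanded when the call began, along the tool's axes at that moment; what a row does not reach only later rows make up. A row lasts 1/10 s, in which the tool goes at most 50 mm and 8.59 degrees, less where a joint would pass 70% of its speed; a pose out of reach is approached as far as the arm can. A call with a gripper value outside its range is refused whole. The fingers move at their own pace and stop on an object; the grip force is fixed at half the most. Time passes only in rows, so rows that repeat a pose let the fingers close. It gives the time, the measured TCP pose, the force and the opening at its end, in the units of the state.
- get_obs(): the state, without advancing time (a new reading comes with each control period).
- optics.get_image(name): name is "scene" or "top" or "wrist"; returns the picture (400x640x3 uint8, red, green, blue); there is no depth.
- optics.calibration(name): a dict with "intrinsics" (3x3 intrinsics, pixels), "cam_to_world" (4x4, takes a point from camera to world coordinates). Camera axes: x right, y up, looking along -z (the intrinsics and any distortion apply to the point x, -y, -z); pixel columns grow to the right and rows downward; lengths in mm; the calibration is good to about 2 mm. A picture is of the moment at which its call begins: read the wrist's pose just before it. calibration takes no time and is no camera call; for the wrist camera it gives the pose at the moment of the call.
- ctrl.close_job(): hands the job in, once; it reports no verdict.
The state is a dict: "t": time; "qpos": joint angles; "qvel": joint speeds; "joint_torque": joint torques, N m; "ee_pos": TCP position; "orientation": TCP orientation; "ft_force": force on the tool from outside, world axes, zero at the start; "moment": the same for the moment, N m; "width": finger opening in mm.
Only numpy, scipy, OpenCV 4.12 (cv2) and the standard library are available. Lean on these libraries where they do the work, as an engineer would, in place of code of your own. Each camera call takes 0.05 s, during which the arm holds its last target. There are 200 camera calls.

## Working session

There is one attempt and no reset: what is moved stays moved. The work goes in short steps, Python scripts to look and compute and a shell command to move; the robot and the scene stay as the last step left them, time stands still between calls to the robot, and variables do not carry over. Pictures are saved under pics/ and viewed, about 12 in all and at most 16, crops included, and the job is handed in when it is done.

```bash
mkdir -p pics; ls; python3 - <<'E'
from workcell import get_obs, optics, ctrl
import cv2, numpy as np
o=get_obs(); print({k:np.round(v,3) for k,v in o.items()}, ctrl.pinch_z)
for n in ["scene","top","wrist"]:
    im=optics.get_image(n); cv2.imwrite(f"pics/{n}0.png",im[:,:,::-1])
    c=optics.calibration(n); print(n,{k:np.round(v,3).tolist() for k,v in c.items()})
E
```

```text
pics
{'t': np.float64(0.0), 'qpos': array([-1.153,  0.424,  1.631, -0.   ,  1.089, -0.019]), 'qvel': array([-0.001,  0.002, -0.002, -0.   , -0.   ,  0.   ]), 'joint_torque': array([-1.0000e-03, -5.4462e+01, -2.7367e+01,  6.4000e-02,  2.3000e-02,
       -0.0000e+00]), 'ee_pos': array([ 264.182, -565.798,  221.917]), 'orientation': array([-3.066, -0.68 ,  0.   ]), 'ft_force': array([-0.262, -0.301,  0.054]), 'moment': array([-0.002, -0.028, -0.002]), 'width': np.float64(87.665)} -18.700000000000003
scene {'intrinsics': [[373.634, 0.0, 316.111], [0.0, 373.634, 203.994], [0.0, 0.0, 1.0]], 'cam_to_world': [[0.591, 0.385, -0.709, -33.599], [-0.807, 0.273, -0.524, -583.869], [-0.008, 0.882, 0.472, 453.235], [0.0, 0.0, 0.0, 1.0]]}
top {'intrinsics': [[453.303, 0.0, 325.795], [0.0, 453.303, 196.82], [0.0, 0.0, 1.0]], 'cam_to_world': [[0.003, 0.996, -0.086, 509.109], [-1.0, 0.002, -0.011, -141.88], [-0.011, 0.086, 0.996, 921.552], [0.0, 0.0, 0.0, 1.0]]}
wrist {'intrinsics': [[296.669, 0.0, 324.275], [0.0, 296.669, 191.71], [0.0, 0.0, 1.0]], 'cam_to_world': [[0.422, 0.88, 0.218, 322.626], [-0.906, 0.41, 0.1, -537.689], [-0.002, -0.24, 0.971, 383.924], [0.0, 0.0, 0.0, 1.0]]}
```

View pics/top0.png

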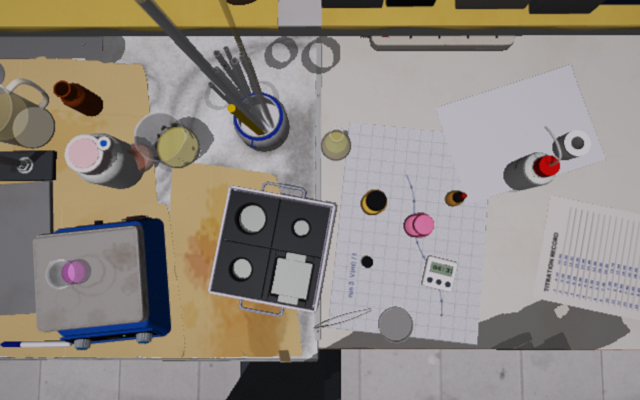

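View pics/scene0.png

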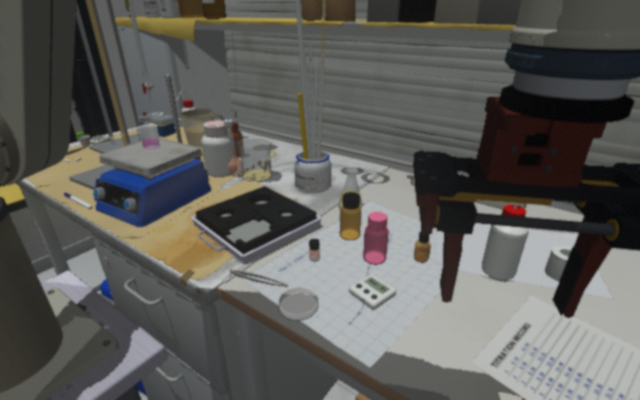

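Top view shows these. Candidates:
- Amber bottle: black cap at (374,201). The pink look-alike is at (419,225), and the brown bottle at (78,97) is another decoy.
- Dropper: (456,198), small with a red bulb. The large red-capped wash bottle at (545,165) and the brown bottle at (78,97) could be confused with it.
- Vial: black cap at (367,262).
- Timer: (440,274).
- Tray: (272,247), with pockets wide (252,218), narrow (301,228), medium (242,269) and square (292,278).
- Flask: (336,145).

I'll check these in one close crop.

```bash
cat > h.py <<'E'
from workcell import get_obs, optics, ctrl
import cv2, numpy as np
from scipy.spatial.transform import Rotation as R
def shot(n,name):
    c=optics.calibration(n); im=optics.get_image(n)[:,:,::-1].copy()
    cv2.imwrite(f"pics/{name}.png",im); return im,c
def ray(c,u,v):
    K=np.array(c["intrinsics"]);T=np.array(c["cam_to_world"])
    d=np.array([(u-K[0,2])/K[0,0],-(v-K[1,2])/K[1,1],-1.]); return T[:3,3],T[:3,:3]@d
def onz(c,u,v,z):
    p,d=ray(c,u,v); return p+d*(z-p[2])/d[2]
def proj(c,P):
    K=np.array(c["intrinsics"]);T=np.array(c["cam_to_world"]); q=T[:3,:3].T@(np.array(P)-T[:3,3])
    return K[0,2]+K[0,0]*q[0]/-q[2], K[1,2]-K[1,1]*q[1]/-q[2]
def tool_delta(P):   # world target TCP -> shift along tool axes
    o=get_obs(); return R.from_rotvec(o["orientation"]).inv().apply(np.array(P)-o["ee_pos"])
def blobs(m,off=(0,0),amin=25):
    n,l,s,ce=cv2.connectedComponentsWithStats(m.astype(np.uint8))
    return [(np.round(ce[i]+off,1).tolist(),int(s[i,4]),(s[i,:4]+[off[0],off[1],0,0]).tolist()) for i in range(1,n) if s[i,4]>=amin]
E
python3 - <<'E'
from h import *
im=cv2.imread("pics/top0.png"); c=optics.calibration("top")
cr=im[120:320,200:480]; cv2.imwrite("pics/topcrop.png",cv2.resize(cr,None,fx=2.8,fy=2.8,interpolation=cv2.INTER_CUBIC))
g=cr.max(2)
print("dark",blobs(g<75,(200,120)))
t=im[180:310,205:340].min(2); print("light",blobs(t>150,(205,180),60))
E
```

```text
dark [([254.3, 125.4], 205, [239, 120, 26, 15]), ([274.6, 140.4], 293, [245, 120, 44, 32]), ([268.0, 244.7], 7755, [212, 189, 118, 121]), ([375.9, 200.1], 338, [366, 190, 21, 21]), ([457.7, 196.7], 99, [453, 191, 11, 12]), ([366.8, 261.5], 101, [362, 256, 11, 12])]
light [([315.7, 188.7], 128, [311, 180, 9, 20]), ([331.9, 250.4], 1639, [321, 180, 19, 130]), ([268.8, 246.5], 861, [208, 186, 127, 124]), ([252.7, 218.1], 448, [242, 206, 23, 25]), ([301.1, 227.5], 146, [295, 221, 13, 14]), ([291.5, 278.3], 1446, [272, 253, 40, 51]), ([242.1, 268.2], 233, [234, 260, 17, 18])]
```

View pics/topcrop.png

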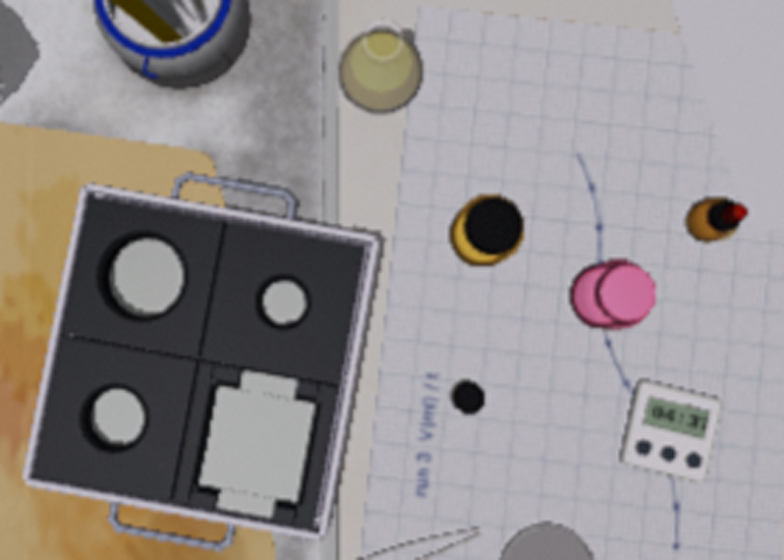

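Crop confirms: amber bottle with black cap at (374,201), pink decoy apart, dropper (456,198), vial (367,262), timer (440,274). The square pocket's finger cutouts point up and down in the image, so ±x.

```bash
python3 - <<'E'
from h import *
im=cv2.imread("pics/top0.png"); c=optics.calibration("top")
for n,u,v,z in [("amber",375.9,200.1,102),("drop collar",457,196.5,60),("vial",366.8,261.5,46),("timer",439.5,273,16),("flask",336,146,50),("pink",423.5,225,102)]: print(n,onz(c,u,v,z).round(1))
for n,u,v,z in [("wide",252,218,12),("narrow",301.1,227.5,25),("square",291.5,278.3,28),("medium",241.5,268.5,19)]: print(n,onz(c,u,v,z).round(1))
hsv=cv2.cvtColor(im,cv2.COLOR_BGR2HSV)
m=(im.min(2)>0)&False
pts=np.argwhere(im[185:312,205:340].max(2)<75)[:,::-1]+[205,185]
pts=pts[(pts[:,0]<331)&(pts[:,1]>188)]
r=cv2.minAreaRect(np.array([onz(c,*p,37)[:2] for p in pts],np.float32)); print("tray",r)
E
```

```text
amber [ 573.7 -223.7  102. ]
drop collar [ 584.2 -382.    60. ]
vial [ 460.2 -211.1   46. ]
timer [ 436.6 -356.6   16. ]
flask [ 683.4 -151.9   50. ]
pink [ 528.9 -309.   102. ]
wide [544.2  16.3  12. ]
narrow [525.2 -83.5  25. ]
square [426.3 -65.7  28. ]
medium [444.2  34.1  19. ]
tray ((484.3948974609375, -27.162628173828125), (200.95327758789062, 199.27891540527344), 79.66142272949219)
```

```bash
python3 -m jog '{"delta_rot":[[0,0,-0.14],[0,0,-0.28],[0,0,-0.42],[0,0,-0.56],[0,0,-0.7]],"translation":[[40,-18,2],[80,-36,4],[120,-54,6],[160,-72,8],[200,-88,12]],"hand":[1,1,1,1,1]}'
python3 -c "
from h import *
o=get_obs();print(o['ee_pos'],o['orientation'],tool_delta([510,-290,200])); r=R.from_rotvec(o['orientation']).as_matrix(); print('yaw',np.arctan2(r[1,0],r[0,0]))"
```

```text
t: 0.65
ee_pos: [409.2, -400.5, 210.7]
orientation: [-2.643, -1.698, -0.0]
ft_force: [-0.2, 0.6, -0.2]
width: 87.7
[ 409.18698618 -400.45651054  210.65084388] [-2.64299665e+00 -1.69828383e+00 -4.19390487e-05] [142.36032128  45.79694886  10.65473381]
yaw 1.142254344562258
```

```bash
python3 -m jog '{"delta_rot":[[0,0,-0.12],[0,0,-0.25],[0,0,-0.25],[0,0,-0.25],[0,0,-0.25]],"translation":[[38,12,3],[76,24,6],[114,36,9],[142,46,10.6],[142,46,10.6]],"hand":[1,1,1,1,1]}'
python3 - <<'E'
from h import *
im,c=shot("wrist","w1"); o=get_obs(); print(o['ee_pos'],o['orientation'],c['cam_to_world'].round(3))
for P in [(573.7,-223.7,102),(584,-382,60),(460,-211,46),(436.6,-356.6,16),(525,-83,25)]: print(np.round(proj(c,P)))
E
```

```text
t: 1.15
ee_pos: [511.8, -289.9, 199.6]
orientation: [-2.412, -2.012, -0.001]
ft_force: [0.1, -0.1, 0.9]
width: 87.7
[ 510.55431722 -291.17140355  199.67332947] [-2.41258389e+00 -2.01127729e+00  4.93293686e-04] [[ 9.84000e-01  1.75000e-01  4.40000e-02  5.22794e+02]
 [-1.80000e-01  9.55000e-01  2.35000e-01 -2.25137e+02]
 [-1.00000e-03 -2.39000e-01  9.71000e-01  3.61508e+02]
 [ 0.00000e+00  0.00000e+00  0.00000e+00  1.00000e+00]]
[384. 106.]
[405. 253.]
[262. 116.]
[276. 238.]
[301. -27.]
```

View pics/w1.png

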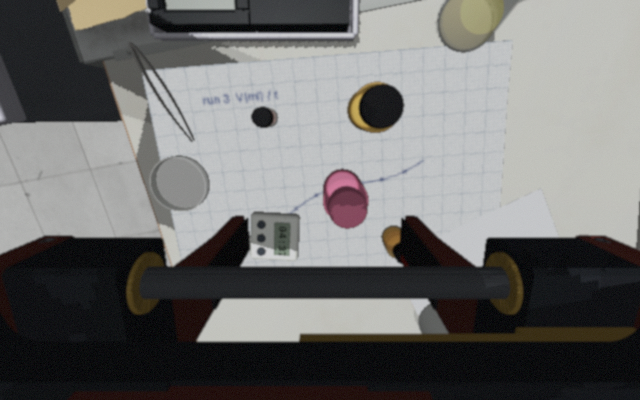

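Wrist view: amber bottle cap at (381,106), vial (263,117), timer (274,235), and the dropper (392,240) partly behind a finger. All agree with the top estimates.

```bash
python3 - <<'E'
from h import *
im=cv2.imread("pics/w1.png"); c=optics.calibration("wrist")
g=im.max(2)
for n,(x0,y0,x1,y1),z in [("amber",(340,75,415,140),102),("vial",(245,100,285,132),46)]:
    for (ce,a,b) in blobs(g[y0:y1,x0:x1]<60,(x0,y0)): print(n,ce,a,b,onz(c,b[0]+b[2]/2-.5,b[1]+b[3]/2-.5,z).round(1),onz(c,*ce,z).round(1))
cr=im[205:262,248:303]; m=(cr.min(2)>130).astype(np.uint8); 
hsv=cv2.cvtColor(cr,cv2.COLOR_BGR2HSV)
E
```

```text
amber [380.7, 106.1] 1466 [360, 85, 43, 43] [ 570.1 -224.9  102. ] [ 569.9 -224.9  102. ]
vial [262.5, 116.9] 316 [252, 108, 21, 19] [ 458.4 -213.2   46. ] [ 458.9 -213.2   46. ]
```

```bash
python3 - <<'E'
from h import *
print(tool_delta([571.5,-224.5,150]),tool_delta([571.5,-224.5,37]))
E
```

```text
[76.54280561 47.9865754  49.65258756] [ 76.52622449  48.06189456 162.65256124]
```

```bash
python3 -m jog '{"delta_rot":[[0,0,0],[0,0,0],[0,0,0],[0,0,0],[0,0,0]],"translation":[[38,24,15],[76.5,48,30],[76.5,48,50],[76.5,48,80],[76.5,48,110]],"hand":[1,1,1,1,1]}'
python3 -m jog '{"delta_rot":[[0,0,0],[0,0,0],[0,0,0]],"translation":[[0,0,30],[0,0,52],[0,0,52]],"hand":[1,1,1]}'
python3 - <<'E'
from h import *
im,c=shot("wrist","w2"); print(get_obs()['ee_pos'],tool_delta([571.5,-224.5,37]))
E
```

```text
t: 1.7
ee_pos: [570.7, -227.0, 89.4]
orientation: [2.416, 2.007, 0.0]
ft_force: [-0.5, -0.0, -0.8]
width: 88.1
t: 2.0
ee_pos: [568.0, -226.3, 35.0]
orientation: [-2.413, -2.003, 0.005]
ft_force: [-1.6, 0.3, -0.1]
width: 87.8
[ 569.34324822 -226.67689194   36.88382525] [ 2.53683988  1.71867698 -0.12052464]
```

View pics/w2.png

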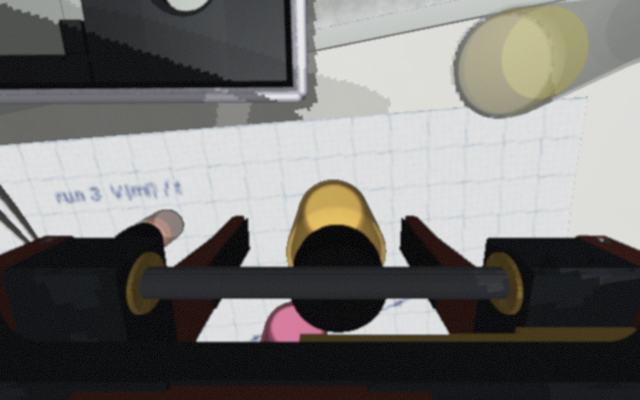

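Bottle sits between the fingers, about 3 mm to the right of centre. I'll nudge that way and close.

```bash
python3 -m jog '{"delta_rot":[[0,0,0],[0,0,0],[0,0,0],[0,0,0],[0,0,0]],"translation":[[0,3,0],[0,3,0],[0,3,0],[0,3,0],[0,3,0]],"hand":[1,-1,-1,-1,-1]}'
python3 -m jog '{"delta_rot":[[0,0,0],[0,0,0],[0,0,0]],"translation":[[0,0,0],[0,0,0],[0,0,0]],"hand":[-1,-1,-1]}'

```

```text
t: 2.55
ee_pos: [574.2, -226.6, 38.6]
orientation: [2.415, 2.008, 0.001]
ft_force: [-0.4, 0.6, -0.1]
width: 59.4
t: 2.85
ee_pos: [574.0, -226.6, 38.2]
orientation: [2.416, 2.008, 0.0]
ft_force: [-1.0, 0.2, 2.6]
width: 47.8
```

```bash
python3 -m jog '{"delta_rot":[[0,0,0],[0,0,0],[0,0,0],[0,0,0],[0,0,0]],"translation":[[0,0,-10],[0,0,-35],[0,0,-65],[0,0,-95],[0,0,-110]],"hand":[-1,-1,-1,-1,-1]}'
python3 -m jog '{"delta_rot":[[0,0,0],[0,0,0],[0,0,0],[0,0,0],[0,0,0]],"translation":[[20,-5,0],[55,-10,0],[90,-15,0],[115,-20,0],[115,-20,0]],"hand":[-1,-1,-1,-1,-1]}'
python3 - <<'E'
from h import *
o=get_obs()
im,c=shot("wrist","w3"); print(o['ee_pos'],o['orientation'],o['width'])
E
```

```text
t: 3.35
ee_pos: [575.2, -227.0, 151.2]
orientation: [2.414, 2.006, 0.003]
ft_force: [-0.4, 0.2, -0.5]
width: 47.4
t: 3.85
ee_pos: [574.8, -107.1, 147.8]
orientation: [-2.412, -2.011, 0.001]
ft_force: [-0.5, -0.1, -0.6]
width: 47.3
[ 574.77013628 -107.14203496  147.78861738] [-2.41209731e+00 -2.01065712e+00  7.44473000e-04] 47.26874247769175
```

View pics/w3.png

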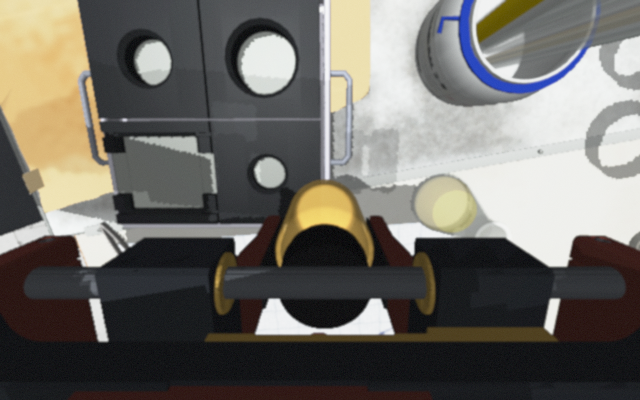

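Wrist view: tray with wide pocket at (266,62), medium (152,62), narrow (269,172), square (166,172). The block cross is at about (210,120). Bottle is held upright.

```bash
python3 - <<'E'
from h import *
im=cv2.imread("pics/w3.png"); c=optics.calibration("wrist"); ct=optics.calibration("top")
# triangulate cross
for uv in [(209.5,120)]:
    p1,d1=ray(c,*uv); p2,d2=ray(ct,271.4,247.1)
    A=np.stack([d1,-d2],1); s=np.linalg.lstsq(A,p2-p1,rcond=None)[0]; print("tri",p1+d1*s[0],p2+d2*s[1])
for z in (34,37,40): print(z,onz(c,209.5,120,z).round(1),onz(ct,271.4,247.1,z).round(1))
for (ce,a,b) in blobs(im[20:220,90:320].min(2)>140,(90,20),100): print(ce,a,b)
cr=cv2.resize(cv2.convertScaleAbs(im[0:230,80:335],alpha=2.0,beta=0),None,fx=3,fy=2.6,interpolation=cv2.INTER_CUBIC); cv2.imwrite("pics/w3c.png",cr)
E
```

```text
tri [486.85791797 -26.83034337  42.6252696 ] [486.98883359 -27.5132116   42.53312923]
34 [483.6 -26.3  34. ] [486.8 -26.4  34. ]
37 [484.8 -26.5  37. ] [486.8 -26.8  37. ]
40 [485.9 -26.7  40. ] [486.9 -27.2  40. ]
[267.6, 63.5] 2562 [241, 34, 55, 60]
[153.4, 62.0] 1141 [136, 41, 35, 43]
[181.6, 148.4] 784 [135, 137, 82, 56]
[269.2, 172.2] 676 [255, 158, 30, 29]
[100.1, 181.1] 710 [90, 162, 27, 39]
[102.2, 215.9] 176 [90, 212, 25, 8]
```

View pics/w3c.png

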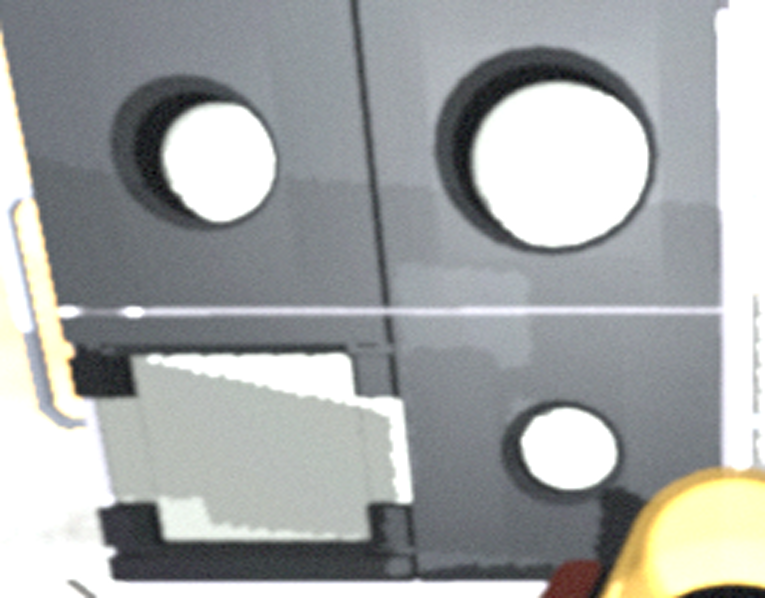

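```bash
python3 - <<'E'
from h import *
im=cv2.imread("pics/w3.png"); c=optics.calibration("wrist")
print("cap",onz(c,324,276.5,212),get_obs()['ee_pos'])
for n,u,v in [("wide",262,57.3),("medium",80+194/3,150/2.6),("narrow",267.4,172.3)]: print(n,onz(c,u,v,37).round(1))
a=onz(c,80+352/3,0,37);b=onz(c,80+415/3,575/2.6,37);print("yaw",np.arctan2(*(a-b)[[1,0]])-np.pi/2)
print(tool_delta([544,12,147]))
E
```

```text
cap [575.93072726 -98.87232221 212.        ] [ 575.09216496 -108.63875775  147.9015595 ]
wide [542.9  15.6  37. ]
medium [444.4  33.5  37. ]
narrow [525.  -82.1  37. ]
yaw -0.17795651679424984
[113.04943707 -52.34704793   0.92561028]
```

```bash
python3 -m jog '{"delta_rot":[[0,0,0],[0,0,0],[0,0,0],[0,0,0],[0,0,0]],"translation":[[37,-17,0],[74,-34,0],[111.6,-51.5,0],[111.6,-51.5,0],[111.6,-51.5,30]],"hand":[-1,-1,-1,-1,-1]}'
python3 -m jog '{"delta_rot":[[0,0,0],[0,0,0]],"translation":[[0,0,20],[0,0,20]],"hand":[-1,-1]}'
python3 - <<'E'
from h import *
im,c=shot("wrist","w4");im2,c=shot("scene","s4"); print(get_obs()['ee_pos'],tool_delta([544.5,10.5,90]))
a=im2[140:280,170:370]; a=cv2.resize(a,None,fx=3,fy=3,interpolation=cv2.INTER_CUBIC); cv2.imwrite("pics/s4c.png",a)
E
```

```text
t: 4.4
ee_pos: [548.4, 9.0, 120.9]
orientation: [2.411, 2.006, 0.009]
ft_force: [0.3, 0.1, -1.1]
width: 47.6
t: 4.6
ee_pos: [543.7, 7.9, 95.8]
orientation: [-2.415, -2.005, 0.006]
ft_force: [-0.9, 0.1, -0.1]
width: 48.0
[545.4528767    8.10474525  98.09507157] [ 2.1812699  -1.37316822  8.09517595]
```

View pics/s4c.png

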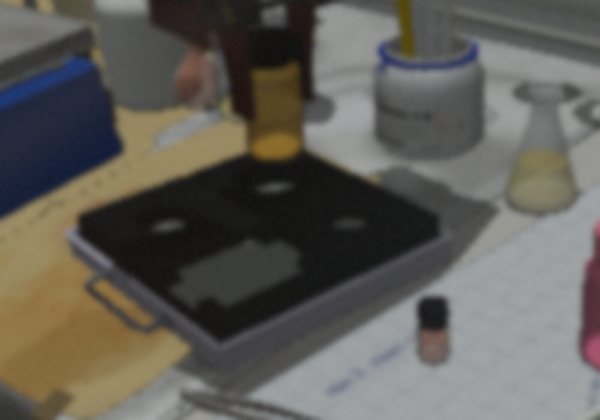

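```bash
python3 - <<'E'
from h import *
c=optics.calibration("scene")
for y in (8,11,14): print(y,np.round(proj(c,(545.5,y,66)),1))
for P in [(544.3,14.2,37),(544.3,14.2,12),(525,-84,25)]: print(P,np.round(proj(c,P),1))
E
```

```text
8 [261.4 186.2]
11 [260.5 185.9]
14 [259.6 185.6]
(544.3, 14.2, 37) [260.1 196.4]
(544.3, 14.2, 12) [260.9 205.4]
(525, -84, 25) [285.8 215.4]
```

```bash
python3 -m jog '{"delta_rot":[[0,0,0],[0,0,0],[0,0,0],[0,0,0],[0,0,0]],"translation":[[3.2,-1.5,0],[3.2,-1.5,5],[3.2,-1.5,15],[3.2,-1.5,22],[3.2,-1.5,29]],"hand":[-1,-1,-1,-1,-1]}'
python3 -m jog '{"delta_rot":[[0,0,0],[0,0,0],[0,0,0],[0,0,0]],"translation":[[0,0,5],[0,0,10],[0,0,14],[0,0,14]],"hand":[-1,-1,-1,-1]}'

```

```text
t: 5.2
ee_pos: [544.0, 12.7, 68.3]
orientation: [-2.416, -2.008, 0.001]
ft_force: [0.0, 0.3, 0.2]
width: 47.4
t: 5.6
ee_pos: [543.9, 12.7, 54.5]
orientation: [-2.416, -2.008, 0.001]
ft_force: [-0.3, 0.7, -0.4]
width: 47.7
```

```bash
python3 -m jog '{"delta_rot":[[0,0,0],[0,0,0],[0,0,0],[0,0,0]],"translation":[[0,0,1],[0,0,2],[0,0,3],[0,0,3]],"hand":[-1,-1,-1,-1]}'
python3 -m jog '{"delta_rot":[[0,0,0],[0,0,0],[0,0,0]],"translation":[[0,0,1],[0,0,1.5],[0,0,1.5]],"hand":[-1,-1,-1]}'

```

```text
t: 6.0
ee_pos: [544.4, 12.7, 52.2]
orientation: [2.416, 2.008, 0.0]
ft_force: [-0.5, -0.1, -0.2]
width: 47.3
t: 6.3
ee_pos: [544.4, 12.7, 52.1]
orientation: [2.416, 2.008, 0.001]
ft_force: [-5.6, 0.6, 18.1]
width: 47.2
```

Contact (18 N) at the floor. I'll release, retreat and look.

```bash
python3 -m jog '{"delta_rot":[[0,0,0],[0,0,0],[0,0,0],[0,0,0],[0,0,0]],"translation":[[0,0,-0.5],[0,0,-0.5],[0,0,-0.5],[0,0,-0.5],[0,0,-0.5]],"hand":[0.6,0.6,0.6,0.6,0.6]}'
python3 -m jog '{"delta_rot":[[0,0,0],[0,0,0],[0,0,0],[0,0,0],[0,0,0]],"translation":[[0,0,-20],[0,0,-55],[0,0,-95],[0,0,-125],[0,0,-125]],"hand":[0.6,0.6,0.6,0.6,1]}'
python3 - <<'E'
from h import *
print(tool_delta([580,-340,178]))
E
```

```text
t: 6.8
ee_pos: [544.2, 12.7, 50.9]
orientation: [-2.416, -2.008, 0.0]
ft_force: [0.4, 0.8, 0.2]
width: 70.6
t: 7.3
ee_pos: [547.0, 12.7, 180.2]
orientation: [2.412, 2.005, 0.009]
ft_force: [0.8, -0.4, -0.4]
width: 75.1
[-340.75386311   96.96465002    2.40435692]
```

```bash
python3 -m jog '{"delta_rot":[[0,0,0],[0,0,0],[0,0,0],[0,0,0],[0,0,0]],"translation":[[-34,10,0],[-76,22,0],[-122,35,0],[-168,48,0],[-214,61,0]],"hand":[1,1,1,1,1]}'
python3 -m jog '{"delta_rot":[[0,0,0],[0,0,0],[0,0,0],[0,0,0],[0,0,0]],"translation":[[-43,13,0],[-86,25,0],[-127,36,0],[-127,36,0],[-127,36,0]],"hand":[1,1,1,1,1]}'
python3 - <<'E'
from h import *
print(get_obs()['ee_pos'])
im,c=shot("wrist","w5"); t,ct=shot("top","t5")
print(onz(ct,453.6,198.2,40))
a=im[120:320,250:550]; b=t[180:310,205:340]
a=cv2.resize(a,(600,400)); b=cv2.resize(b,(415,400)); 
cv2.imwrite("pics/c5.png",cv2.resize(np.hstack([a,b]),None,fx=.78,fy=.78)); print(np.round(proj(c,(584,-382,60))))
E
```

```text
t: 7.8
ee_pos: [564.5, -210.4, 174.8]
orientation: [-2.415, -2.007, 0.001]
ft_force: [0.9, -0.6, -0.4]
width: 87.5
t: 8.3
ee_pos: [576.3, -340.6, 174.4]
orientation: [-2.416, -2.004, 0.001]
ft_force: [-0.6, 0.2, 0.2]
width: 87.4
[ 576.26700544 -340.5583104   174.39505684]
[ 582.6021458  -380.90603446   40.        ]
[341. 228.]
```

View pics/c5.png

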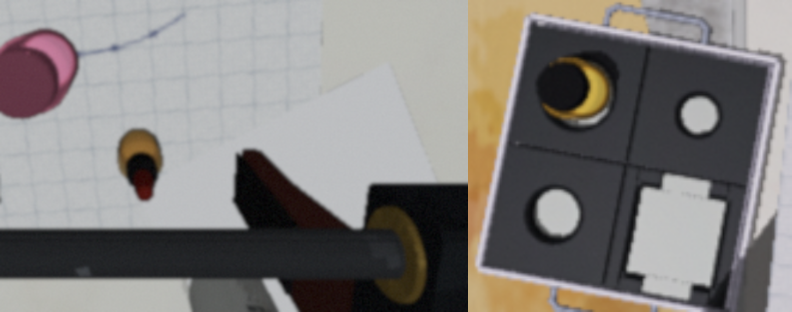

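Amber bottle sits in the wide pocket with the floor ring visible. The dropper in the wrist view is at about (339,216).

```bash
python3 - <<'E'
from h import *
c=optics.calibration("wrist")
print(np.round(proj(c,(582.6,-381,40)),1),onz(c,339.4,216.5,40).round(1),np.round(proj(c,(582.6,-381+16,20)),1))
print(tool_delta([583,-381,115]),tool_delta([583,-381,25]))
E
```

```text
[338.4 222. ] [ 584.7 -375.2   40. ] [335.1 202.5]
[-40.27979113  14.06984277  59.9259151 ] [-40.37413067  14.2461487  149.92569297]
```

```bash
python3 -m jog '{"delta_rot":[[0,0,0],[0,0,0],[0,0,0],[0,0,0],[0,0,0]],"translation":[[-20,7,5],[-40,14.5,25],[-40,14.5,55],[-40,14.5,90],[-40,14.5,120]],"hand":[1,1,1,1,1]}'
python3 -m jog '{"delta_rot":[[0,0,0],[0,0,0],[0,0,0],[0,0,0]],"translation":[[0,0,20],[0,0,29],[0,0,29],[0,0,29]],"hand":[1,1,1,1]}'
python3 - <<'E'
from h import *
im,c=shot("wrist","w6"); print(get_obs()['ee_pos'],tool_delta([583,-381,25]))
E
```

```text
t: 8.9
ee_pos: [584.0, -380.2, 54.5]
orientation: [-2.413, -2.009, 0.0]
ft_force: [0.5, 0.5, -0.3]
width: 87.8
t: 9.3
ee_pos: [585.0, -381.9, 28.1]
orientation: [2.414, 2.008, 0.001]
ft_force: [-0.6, -0.2, 0.4]
width: 87.6
[ 585.17797881 -382.28425762   28.53989549] [ 0.8686186  -2.38235616  3.5346358 ]
```

View pics/w6.png

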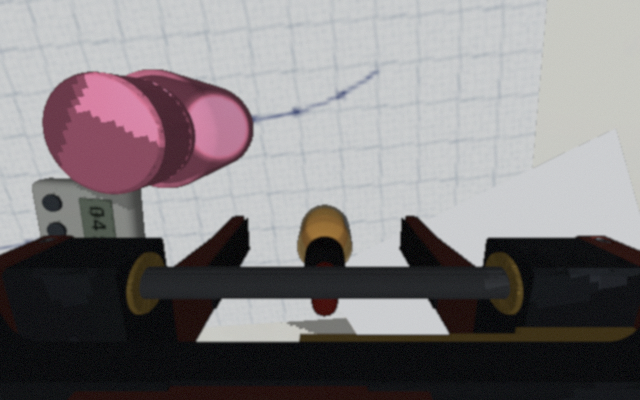

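Dropper centred between the fingers at (325,235). Lower 3 mm and grip.

```bash
python3 -m jog '{"delta_rot":[[0,0,0],[0,0,0],[0,0,0],[0,0,0],[0,0,0]],"translation":[[0,0,2.5],[0,0,2.5],[0,0,2.5],[0,0,2.5],[0,0,2.5]],"hand":[1,-1,-1,-1,-1]}'
python3 -m jog '{"delta_rot":[[0,0,0],[0,0,0],[0,0,0],[0,0,0],[0,0,0]],"translation":[[0,0,0],[0,0,0],[0,0,0],[0,0,0],[0,0,0]],"hand":[-1,-1,-1,-1,-1]}'

```

```text
t: 9.85
ee_pos: [584.2, -382.4, 24.7]
orientation: [2.416, 2.008, 0.0]
ft_force: [-0.8, 0.2, -0.4]
width: 59.2
t: 10.35
ee_pos: [584.2, -382.3, 24.5]
orientation: [2.416, 2.008, 0.0]
ft_force: [-0.1, -0.2, -0.6]
width: 31.3
```

```bash
python3 -m jog '{"delta_rot":[[0,0,0],[0,0,0],[0,0,0],[0,0,0],[0,0,0]],"translation":[[0,0,-12],[0,0,-45],[0,0,-85],[0,0,-120],[0,0,-140]],"hand":[-1,-1,-1,-1,-1]}'
python3 -m jog '{"delta_rot":[[0,0,0],[0,0,0],[0,0,0],[0,0,0],[0,0,0]],"translation":[[20,-11,0],[52,-28,0],[90,-49,0],[128,-70,0],[166,-91,0]],"hand":[-1,-1,-1,-1,-1]}'
python3 -m jog '{"delta_rot":[[0,0,0],[0,0,0],[0,0,0],[0,0,0],[0,0,0]],"translation":[[38,-21,0],[76,-42,0],[114,-63,0],[140,-77,0],[140,-77,0]],"hand":[-1,-1,-1,-1,-1]}'
python3 - <<'E'
from h import *
o=get_obs();print(o['ee_pos'],o['width'],tool_delta([445.5,32,165]))
shot("wrist","w7")
E
```

```text
t: 10.85
ee_pos: [585.4, -383.1, 169.1]
orientation: [2.413, 2.005, 0.002]
ft_force: [0.6, -0.4, -0.2]
width: 30.7
t: 11.35
ee_pos: [524.4, -201.1, 165.4]
orientation: [2.416, 2.007, 0.001]
ft_force: [0.7, 0.5, -0.2]
width: 30.9
t: 11.85
ee_pos: [473.5, -48.1, 165.3]
orientation: [-2.412, -2.012, 0.0]
ft_force: [0.2, -0.0, -1.2]
width: 31.1
[473.53182324 -48.10082757 165.28339441] 31.130178980120448 [ 73.76149716 -41.96589692   0.33322325]
```

View pics/w7.png

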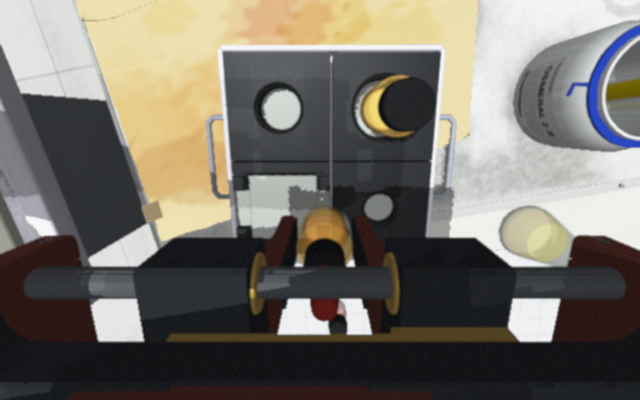

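Wrist: medium pocket at (281,108), cross (331,161), amber standing in the wide pocket at (390,105). Dropper held at (325,240).

```bash
python3 - <<'E'
from h import *
im=cv2.imread("pics/w7.png");c=optics.calibration("wrist")
for (ce,a,b) in blobs(im[80:140,245:310].min(2)>130,(245,80),100): print(ce,b,"floor",onz(c,*ce,19).round(1))
m=cv2.GaussianBlur(im.max(2),(3,3),0)
for r in (100,104,108,112): print(r,m[r,252:312].tolist())
print("cross",onz(c,331.3,160.5,37).round(1))
E
```

```text
[281.6, 109.2] [263, 90, 37, 40] floor [445.4  31.9  19. ]
100 [82, 74, 58, 43, 35, 33, 31, 27, 24, 29, 49, 73, 94, 115, 146, 181, 205, 215, 217, 217, 217, 217, 217, 217, 217, 217, 217, 218, 217, 218, 218, 218, 217, 217, 217, 217, 217, 216, 216, 217, 217, 217, 216, 214, 206, 181, 137, 87, 56, 51, 63, 75, 80, 80, 79, 79, 79, 79, 78, 77]
104 [75, 63, 48, 37, 34, 33, 29, 25, 32, 53, 86, 124, 163, 192, 208, 214, 216, 216, 216, 217, 217, 216, 216, 216, 216, 216, 216, 216, 216, 216, 216, 216, 216, 216, 217, 216, 216, 216, 216, 216, 215, 215, 215, 214, 214, 209, 192, 153, 100, 61, 52, 63, 75, 79, 78, 78, 78, 78, 77, 77]
108 [76, 63, 48, 40, 38, 35, 29, 26, 38, 66, 104, 146, 184, 206, 214, 215, 216, 216, 216, 216, 216, 216, 215, 216, 216, 215, 216, 215, 215, 215, 215, 215, 215, 215, 214, 215, 214, 214, 214, 215, 215, 214, 214, 214, 214, 213, 204, 176, 126, 76, 53, 57, 68, 76, 78, 78, 77, 77, 77, 77]
112 [87, 78, 61, 47, 40, 36, 31, 26, 30, 48, 76, 108, 147, 183, 205, 213, 214, 214, 214, 214, 214, 214, 214, 215, 214, 214, 214, 214, 214, 214, 214, 214, 214, 213, 214, 213, 213, 214, 213, 212, 212, 212, 212, 213, 214, 212, 201, 168, 116, 69, 52, 59, 71, 77, 78, 77, 77, 77, 76, 76]
cross [485.3 -25.3  37. ]
```

```bash
python3 -m jog '{"delta_rot":[[0,0,0],[0,0,0],[0,0,0],[0,0,0],[0,0,0]],"translation":[[30,-17,0],[60,-34,0],[73.5,-42,10],[73.5,-42,45],[73.5,-42,80]],"hand":[-1,-1,-1,-1,-1]}'
python3 -m jog '{"delta_rot":[[0,0,0],[0,0,0],[0,0,0]],"translation":[[0,0,10],[0,0,14],[0,0,14]],"hand":[-1,-1,-1]}'
python3 -c "
from h import *
print(get_obs()['ee_pos'],tool_delta([445.3,31.7,45]))"
```

```text
t: 12.4
ee_pos: [449.4, 28.9, 85.0]
orientation: [2.413, 2.006, 0.006]
ft_force: [0.3, -0.0, -1.0]
width: 31.3
t: 12.7
ee_pos: [447.9, 28.7, 71.0]
orientation: [2.417, 2.007, 0.0]
ft_force: [0.5, 0.2, -1.1]
width: 31.5
[447.92470722  28.70710785  70.97947883] [ 2.45866113 -3.14007847 25.97835069]
```

```bash
python3 -m jog '{"delta_rot":[[0,0,0],[0,0,0],[0,0,0],[0,0,0],[0,0,0]],"translation":[[2.5,-3,0],[2.5,-3,6],[2.5,-3,12],[2.5,-3,18],[2.5,-3,22]],"hand":[-1,-1,-1,-1,-1]}'
python3 -m jog '{"delta_rot":[[0,0,0],[0,0,0],[0,0,0],[0,0,0]],"translation":[[0,0,1],[0,0,2],[0,0,2.5],[0,0,2.5]],"hand":[-1,-1,-1,-1]}'
```

```text
t: 13.2
ee_pos: [446.1, 33.2, 49.7]
orientation: [2.416, 2.007, 0.005]
ft_force: [-3.1, 9.6, 20.4]
width: 31.4
t: 13.6
ee_pos: [445.3, 32.9, 46.2]
orientation: [2.416, 2.007, 0.002]
ft_force: [0.2, 7.2, 3.1]
width: 31.4
```

```bash
python3 -m jog '{"delta_rot":[[0,0,0],[0,0,0],[0,0,0]],"translation":[[1.5,0,0],[2,0,0],[2,0,0]],"hand":[-1,-1,-1]}'
python3 -m jog '{"delta_rot":[[0,0,0],[0,0,0],[0,0,0],[0,0,0]],"translation":[[0,0,1],[0,0,2],[0,0,2.5],[0,0,2.5]],"hand":[-1,-1,-1,-1]}'
python3 - <<'E'
from h import *
im,c=shot("wrist","w8"); s,_=shot("scene","s8")
a=cv2.resize(im[120:340,200:450],None,fx=1.5,fy=1.5); b=cv2.resize(s[140:260,180:330],(412,330),interpolation=cv2.INTER_CUBIC); cv2.imwrite("pics/c8.png",np.hstack([a,b]))
E
```

```text
t: 13.9
ee_pos: [444.8, 34.1, 45.9]
orientation: [-2.416, -2.008, 0.001]
ft_force: [-1.5, -0.3, -0.4]
width: 31.2
t: 14.3
ee_pos: [445.0, 34.2, 43.4]
orientation: [-2.416, -2.008, 0.0]
ft_force: [-1.1, -0.1, -0.8]
width: 31.5
```

View pics/c8.png

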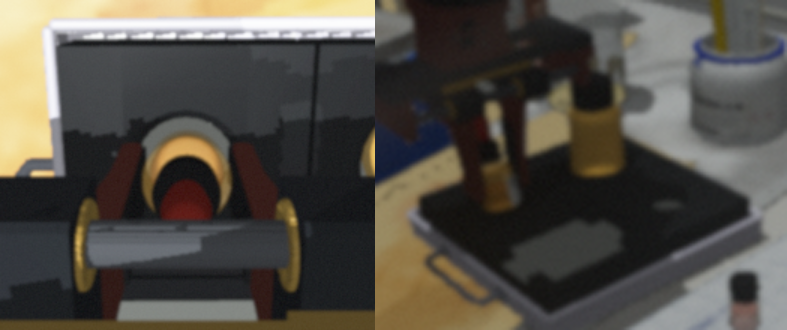

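Dropper is within the pocket mouth and free of side force. Keep lowering to contact.

```bash
python3 -m jog '{"delta_rot":[[0,0,0],[0,0,0],[0,0,0]],"translation":[[0,0,1],[0,0,1.5],[0,0,1.5]],"hand":[-1,-1,-1]}'
python3 -m jog '{"delta_rot":[[0,0,0],[0,0,0],[0,0,0]],"translation":[[0,0,1],[0,0,1],[0,0,1]],"hand":[-1,-1,-1]}'
```

```text
t: 14.7
ee_pos: [445.1, 34.2, 42.2]
orientation: [2.416, 2.008, 0.0]
ft_force: [-1.0, -1.0, 3.1]
width: 31.2
t: 15.0
ee_pos: [445.2, 34.1, 41.8]
orientation: [2.416, 2.008, 0.0]
ft_force: [-2.6, -1.1, 13.1]
width: 30.8
```

```bash
python3 -m jog '{"delta_rot":[[0,0,0],[0,0,0],[0,0,0],[0,0,0],[0,0,0]],"translation":[[0,0,-0.5],[0,0,-0.5],[0,0,-0.5],[0,0,-0.5],[0,0,-0.5]],"hand":[0.3,0.3,0.3,0.3,0.3]}'
python3 -m jog '{"delta_rot":[[0,0,0],[0,0,0],[0,0,0],[0,0,0],[0,0,0]],"translation":[[0,0,-15],[0,0,-45],[0,0,-85],[0,0,-120],[0,0,-130]],"hand":[0.3,0.3,0.3,0.3,0.3]}'
python3 - <<'E'
from h import *
print(tool_delta([459,-212,170]))
E
```

```text
t: 15.5
ee_pos: [445.0, 34.2, 41.4]
orientation: [-2.416, -2.008, 0.0]
ft_force: [-0.7, -0.4, -0.6]
width: 57.2
t: 16.0
ee_pos: [446.9, 34.3, 174.7]
orientation: [2.414, 2.006, 0.007]
ft_force: [0.8, 0.3, -0.5]
width: 57.1
[-239.98206164   56.94456013    4.67534444]
```

```bash
python3 -m jog '{"delta_rot":[[0,0,0],[0,0,0],[0,0,0],[0,0,0],[0,0,0]],"translation":[[-30,7,0],[-75,18,0],[-120,29,0],[-165,40,0],[-210,51,0]],"hand":[1,1,1,1,1]}'
python3 -m jog '{"delta_rot":[[0,0,0],[0,0,0],[0,0,0],[0,0,0],[0,0,0]],"translation":[[-29.5,7.5,0],[-29.5,7.5,20],[-29.5,7.5,60],[-29.5,7.5,90],[-29.5,7.5,90]],"hand":[1,1,1,1,1]}'
python3 - <<'E'
from h import *
im,c=shot("wrist","w9"); print(get_obs()['ee_pos'],tool_delta([460.5,-212,25])); t,_=shot("top","t9")
a=cv2.resize(im[120:350,200:450],None,fx=1.4,fy=1.4); b=cv2.resize(t[180:310,205:340],(334,322)); cv2.imwrite("pics/c9.png",np.hstack([a,b]))
E
```

```text
t: 16.5
ee_pos: [456.1, -183.2, 170.7]
orientation: [-2.415, -2.007, 0.001]
ft_force: [1.3, -0.2, 0.4]
width: 87.8
t: 17.0
ee_pos: [455.4, -210.5, 77.5]
orientation: [-2.41, -2.003, 0.006]
ft_force: [-0.6, -0.2, 0.4]
width: 87.9
[ 456.86359579 -211.09356539   79.50634282] [-0.30750191  4.03220557 54.48516521]
```

View pics/c9.png

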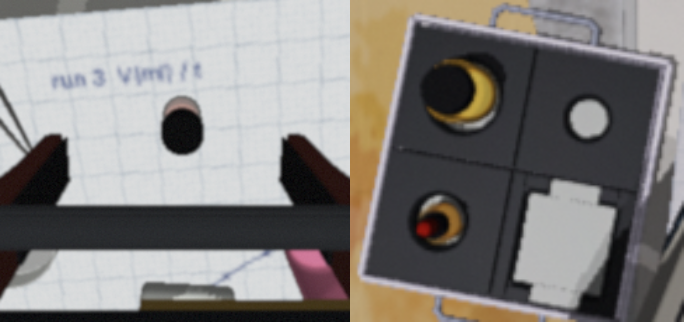

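Vial cap at (330,215); both bottles stand in their pockets.

```bash
python3 - <<'E'
from h import *
c=optics.calibration("wrist"); p=onz(c,330,214.5,46); print(p, tool_delta([p[0]+1,p[1],25]))
E
```

```text
[ 461.20564646 -211.33095421   46.        ] [ 0.99104947  4.02453495 56.00510658]
```

```bash
python3 -m jog '{"delta_rot":[[0,0,0],[0,0,0],[0,0,0],[0,0,0],[0,0,0]],"translation":[[0.5,4,15],[0.5,4,40],[0.5,4,56],[0.5,4,56],[0.5,4,56]],"hand":[1,1,1,0.2,-1]}'
python3 -m jog '{"delta_rot":[[0,0,0],[0,0,0],[0,0,0],[0,0,0],[0,0,0]],"translation":[[0,0,0],[0,0,0],[0,0,0],[0,0,0],[0,0,0]],"hand":[-1,-1,-1,-1,-1]}'
python3 -m jog '{"delta_rot":[[0,0,0],[0,0,0],[0,0,0]],"translation":[[0,0,0],[0,0,0],[0,0,0]],"hand":[-1,-1,-1]}'
```

```text
t: 17.6
ee_pos: [463.7, -212.5, 26.9]
orientation: [2.415, 2.007, 0.001]
ft_force: [-0.4, 0.5, 0.4]
width: 75.4
t: 18.1
ee_pos: [462.9, -212.2, 25.8]
orientation: [2.416, 2.008, 0.0]
ft_force: [-0.6, -0.3, -0.2]
width: 35.3
t: 18.4
ee_pos: [462.7, -212.2, 25.5]
orientation: [-2.416, -2.008, 0.0]
ft_force: [-0.8, -0.1, 0.7]
width: 22.9
```

```bash
python3 -m jog '{"delta_rot":[[0,0,0],[0,0,0],[0,0,0],[0,0,0],[0,0,0]],"translation":[[0,0,-15],[0,0,-50],[0,0,-90],[30,9,-110],[70,20,-110]],"hand":[-1,-1,-1,-1,-1]}'
python3 -m jog '{"delta_rot":[[0,0,0],[0,0,0],[0,0,0]],"translation":[[20,6,0],[20,6,0],[20,6,0]],"hand":[-1,-1,-1]}'
python3 - <<'E'
from h import *
im,c=shot("wrist","w10"); o=get_obs(); print(o['ee_pos'],o['width'],tool_delta([525.8,-83.5,90]))
for (ce,a,b) in blobs(im[0:200,200:450].min(2)>150,(200,0),100):
    if a<4000: print(ce,a,b,onz(c,*ce,25).round(1))
cv2.imwrite("pics/c10.png",im[0:340,150:550])
E
```

```text
t: 18.9
ee_pos: [497.3, -148.1, 138.9]
orientation: [2.415, 2.001, 0.005]
ft_force: [0.4, 0.8, -0.8]
width: 22.9
t: 19.2
ee_pos: [504.5, -128.3, 135.4]
orientation: [-2.414, -2.009, 0.001]
ft_force: [-0.7, 0.8, 0.1]
width: 22.6
[ 504.23504169 -128.78930737  135.2717101 ] 22.42740466801605 [48.47308933 12.96454363 45.25457705]
[315.7, 34.3] 136 [309, 20, 20, 28] [520.8   5.   25. ]
[243.5, 126.6] 3563 [200, 98, 81, 78] [442.9 -57.2  25. ]
[337.8, 137.6] 815 [322, 121, 32, 33] [524.4 -82.2  25. ]
[268.5, 196.6] 163 [255, 194, 33, 6] [ 450.2 -124.6   25. ]
```

View pics/c10.png

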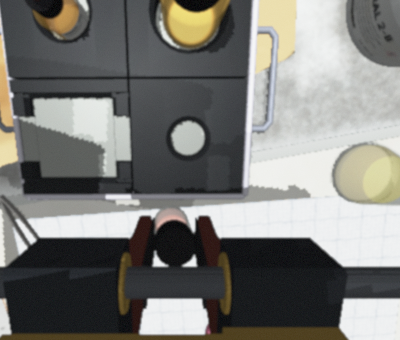

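Narrow pocket at (338,138); vial held at (325,240). Moving over and down.

```bash
python3 -m jog '{"delta_rot":[[0,0,0],[0,0,0],[0,0,0],[0,0,0],[0,0,0]],"translation":[[24,6,0],[49,12,10],[49,12,30],[49,12,55],[49,12,60]],"hand":[-1,-1,-1,-1,-1]}'
python3 -m jog '{"delta_rot":[[0,0,0],[0,0,0]],"translation":[[0,0,0],[0,0,0]],"hand":[-1,-1]}'
python3 -c "
from h import *
print(get_obs()['ee_pos'],tool_delta([525,-82.8,55]))"
```

```text
t: 19.75
ee_pos: [523.3, -83.1, 73.2]
orientation: [-2.414, -2.004, 0.005]
ft_force: [-0.5, 0.3, -0.5]
width: 22.9
t: 19.95
ee_pos: [525.8, -83.2, 76.2]
orientation: [2.417, 2.006, 0.001]
ft_force: [0.9, 0.0, 0.3]
width: 22.9
[525.79471963 -83.22271809  76.17369561] [ 0.2695941  -0.87085527 21.17320443]
```

```bash
python3 -m jog '{"delta_rot":[[0,0,0],[0,0,0],[0,0,0],[0,0,0],[0,0,0]],"translation":[[0.5,-0.5,5],[0.5,-0.5,11],[0.5,-0.5,16],[0.5,-0.5,20],[0.5,-0.5,21]],"hand":[-1,-1,-1,-1,-1]}'
python3 -m jog '{"delta_rot":[[0,0,0],[0,0,0],[0,0,0],[0,0,0]],"translation":[[0,0,1],[0,0,2],[0,0,3],[0,0,3]],"hand":[-1,-1,-1,-1]}'
```

```text
t: 20.45
ee_pos: [524.8, -81.8, 54.0]
orientation: [-2.415, -2.008, 0.001]
ft_force: [-1.0, -0.4, -0.7]
width: 22.8
t: 20.85
ee_pos: [525.3, -81.9, 52.2]
orientation: [2.416, 2.008, 0.0]
ft_force: [-2.1, -0.2, 7.4]
width: 22.5
```

```bash
python3 -m jog '{"delta_rot":[[0,0,0],[0,0,0],[0,0,0],[0,0,0],[0,0,0]],"translation":[[0,0,0],[0,0,0],[0,0,0],[0,0,0],[0,0,0]],"hand":[0.2,0.2,0.2,0.2,0.2]}'
python3 -m jog '{"delta_rot":[[0,0,0],[0,0,0],[0,0,0],[0,0,0],[0,0,0]],"translation":[[0,0,-15],[0,0,-50],[0,0,-90],[0,0,-120],[0,0,-120]],"hand":[0.2,0.2,0.2,0.2,1]}'
python3 - <<'E'
from h import *
print(tool_delta([436.6,-356.6,172]))
im=cv2.imread("pics/top0.png"); c=optics.calibration("top")
cr=im[252:296,418:464]; m=(cv2.GaussianBlur(cr.min(2),(3,3),0)>195); print(blobs(m,(418,252)))
E
```

```text
t: 21.35
ee_pos: [525.1, -81.9, 51.5]
orientation: [-2.416, -2.008, 0.0]
ft_force: [-0.3, -0.2, 0.0]
width: 52.1
t: 21.85
ee_pos: [527.8, -82.4, 175.7]
orientation: [2.412, 2.004, 0.008]
ft_force: [0.8, -0.1, 0.1]
width: 57.8
[-286.27889253  -39.54972873    3.33571994]
[]
```

```bash
python3 -m jog '{"delta_rot":[[0,0,0],[0,0,0],[0,0,0],[0,0,0],[0,0,0]],"translation":[[-30,-3,0],[-75,-8,0],[-120,-13,0],[-165,-18,0],[-210,-23,0]],"hand":[1,1,1,1,1]}'
python3 -m jog '{"delta_rot":[[0,0,0],[0,0,0],[0,0,0],[0,0,0],[0,0,0]],"translation":[[-40,-4,10],[-80,-8,30],[-105,-11,40],[-105,-11,40],[-105,-11,40]],"hand":[1,1,1,1,1]}'
python3 - <<'E'
from h import *
o=get_obs(); im,c=shot("wrist","w11"); print(o['ee_pos'])
u,v=proj(c,(436.6,-356.6,16)); print(u,v)
t,ct=shot("top","t11")
a=cv2.resize(im[100:340,180:480],(600,480)); b=cv2.resize(t[180:310,205:340],(200,192)); b=np.vstack([b,np.zeros((288,200,3),np.uint8)]); cv2.imwrite("pics/c11.png",np.hstack([a,b]))
E
```

```text
t: 22.35
ee_pos: [462.9, -285.4, 170.6]
orientation: [-2.415, -2.007, 0.001]
ft_force: [0.1, 0.3, 0.9]
width: 87.5
t: 22.85
ee_pos: [433.3, -384.9, 130.4]
orientation: [-2.416, -2.005, 0.0]
ft_force: [0.5, 0.1, 0.9]
width: 87.9
[ 433.33390432 -384.89996457  130.44195167]
323.43664822263435 159.81706455170897
```

View pics/c11.png

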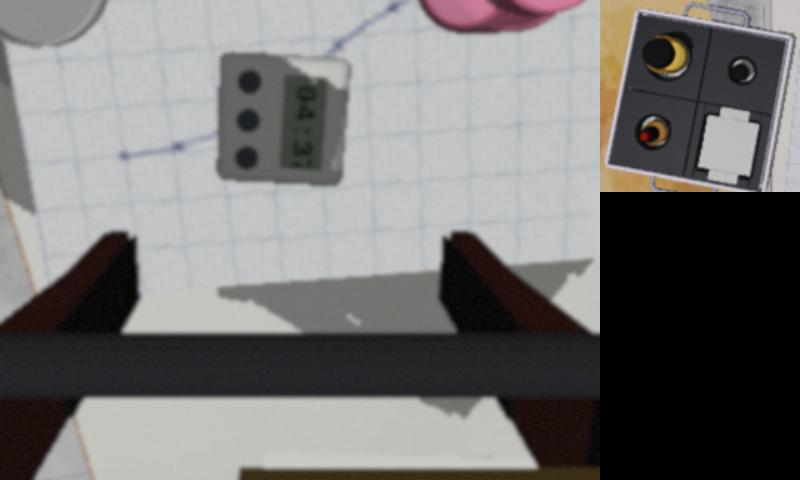

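Timer at about (321,160), with corners visible in the crop at (220,53), (351,60), (341,186), (218,178). The vial sits in the narrow pocket.

```bash
python3 - <<'E'
from h import *
c=optics.calibration("wrist")
P=np.array([onz(c,180+x/2,100+y/2,14)[:2] for x,y in [(220,53),(351,60),(341,186),(218,178)]]); print(P.round(1),P.mean(0))
e=P[1]-P[0]+P[2]-P[3]; f=P[0]-P[3]+P[1]-P[2]
print("yaw x",np.arctan2(e[1],e[0]),"yaw y",np.arctan2(f[1],f[0])-np.pi/2, np.hypot(*e)/2,np.hypot(*f)/2)
o=get_obs(); r=R.from_rotvec(o['orientation']).as_matrix(); print("tool y yaw",np.arctan2(r[1,1],r[0,1]))
m=P.mean(0); print(tool_delta([m[0],m[1],60]))
E
```

```text
[[ 412.9 -320.7]
 [ 471.7 -334.8]
 [ 457.4 -393.1]
 [ 399.6 -378.3]] [ 435.40472099 -356.70669758]
yaw x -0.24348302685199547 yaw y -0.23406506636984648 60.065720157995614 59.571309664691476
tool y yaw -0.18327875781858963
[27.31841631 -3.91521282 71.49275715]
```

```bash
python3 -m jog '{"delta_rot":[[0,0,0.03],[0,0,0.056],[0,0,0.056],[0,0,0.056],[0,0,0.056]],"translation":[[20,-2.5,10],[27.5,-3.5,40],[27.5,-3.5,80],[27.5,-3.5,105],[27.5,-3.5,108]],"hand":[1,1,1,1,1]}'
python3 -m jog '{"delta_rot":[[0,0,0],[0,0,0]],"translation":[[0,0,0],[0,0,0]],"hand":[1,1]}'
python3 - <<'E'
from h import *
o=get_obs(); im,c=shot("wrist","w12"); r=R.from_rotvec(o['orientation']).as_matrix(); print("tool y yaw",np.arctan2(r[1,1],r[0,1]),o['ee_pos'],tool_delta([436,-356.7,4])); cv2.imwrite("pics/c12.png",im[150:350,150:500])
E
```

```text
t: 23.45
ee_pos: [434.8, -355.1, 21.4]
orientation: [-2.466, -1.939, 0.001]
ft_force: [0.1, -0.5, 0.1]
width: 87.6
t: 23.65
ee_pos: [436.8, -358.0, 25.1]
orientation: [2.469, 1.939, 0.001]
ft_force: [0.5, -0.6, 0.9]
width: 87.7
tool y yaw -0.23921170066075567 [ 436.8045517  -357.9524495    25.09908749] [ 1.31361253 -1.22741237 21.24881306]
```

View pics/c12.png

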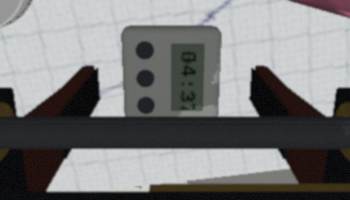

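Timer centred between the fingers.

```bash
python3 -m jog '{"delta_rot":[[0,0,0],[0,0,0],[0,0,0],[0,0,0],[0,0,0]],"translation":[[1,-1,10],[1,-1,19],[1,-1,21],[1,-1,21],[1,-1,21]],"hand":[1,1,1,-1,-1]}'
python3 -m jog '{"delta_rot":[[0,0,0],[0,0,0],[0,0,0],[0,0,0]],"translation":[[0,0,0],[0,0,0],[0,0,0],[0,0,0]],"hand":[-1,-1,-1,-1]}'
```

```text
t: 24.2
ee_pos: [434.9, -356.5, 2.4]
orientation: [-2.471, -1.939, 0.0]
ft_force: [0.2, 0.3, -0.1]
width: 75.0
t: 24.6
ee_pos: [435.0, -356.6, 2.7]
orientation: [2.471, 1.939, 0.0]
ft_force: [-0.1, -0.6, 0.5]
width: 61.9
```

```bash
python3 -m jog '{"delta_rot":[[0,0,0],[0,0,0],[0,0,0],[0,0,0],[0,0,0]],"translation":[[0,0,-12],[0,0,-45],[0,0,-80],[20,-6,-110],[55,-16,-120]],"hand":[-1,-1,-1,-1,-1]}'
python3 -m jog '{"delta_rot":[[0,0,-0.03],[0,0,-0.06],[0,0,-0.06],[0,0,-0.06],[0,0,-0.06]],"translation":[[40,-11,0],[80,-23,0],[115,-33,0],[134,-38,0],[134,-38,0]],"hand":[-1,-1,-1,-1,-1]}'
python3 - <<'E'
from h import *
o=get_obs(); im,c=shot("wrist","w13"); r=R.from_rotvec(o['orientation']).as_matrix(); print("tool y yaw",np.arctan2(r[1,1],r[0,1]),o['ee_pos'],o['width'])
print(proj(c,(427.5,-65.6,38))); cv2.imwrite("pics/c13.png",cv2.resize(im[20:300,200:520],None,fx=2,fy=2))
E
```

```text
t: 25.1
ee_pos: [434.5, -301.3, 126.5]
orientation: [2.468, 1.933, 0.003]
ft_force: [-0.0, -0.1, -0.7]
width: 62.0
t: 25.6
ee_pos: [426.9, -158.0, 123.3]
orientation: [-2.409, -2.016, 0.0]
ft_force: [-0.2, -0.4, -0.4]
width: 61.7
tool y yaw -0.17708555272163204 [ 426.8609354  -157.98025926  123.27035731] 61.65833569994185
(np.float64(305.65662780925186), np.float64(85.54027609134849))
```

```bash
python3 - <<'E'
from h import *
im=cv2.imread("pics/w13.png"); c=optics.calibration("wrist"); g=im.max(2).astype(np.float32)
a=-0.18; ex=np.array([np.cos(a),np.sin(a)]); ey=np.array([-np.sin(a),np.cos(a)]); C=np.array([427.5,-65.6])
def samp(p,z): u,v=proj(c,(*p,z)); return int(cv2.remap(g,np.float32([[u]]),np.float32([[v]]),cv2.INTER_LINEAR)[0,0])
for z in (29,38):
  print("z",z)
  for off in (-12,0,12): print("along y",off,[(s,samp(C+off*ex+s*ey,z)) for s in list(range(-50,-24,2))+list(range(26,52,2))])
  for off in (-28,28): print("along x",off,[(s,samp(C+off*ey+s*ex,z)) for s in list(range(-50,-24,2))+list(range(26,52,2))])
E
```

```text
z 29
along y -12 [(-50, 84), (-48, 31), (-46, 27), (-44, 28), (-42, 28), (-40, 27), (-38, 24), (-36, 39), (-34, 94), (-32, 99), (-30, 99), (-28, 132), (-26, 200), (26, 234), (28, 234), (30, 233), (32, 232), (34, 121), (36, 34), (38, 37), (40, 58), (42, 95), (44, 95), (46, 96), (48, 94), (50, 91)]
along y 0 [(-50, 85), (-48, 31), (-46, 25), (-44, 27), (-42, 31), (-40, 28), (-38, 24), (-36, 39), (-34, 102), (-32, 156), (-30, 205), (-28, 204), (-26, 206), (26, 234), (28, 234), (30, 234), (32, 232), (34, 120), (36, 34), (38, 39), (40, 55), (42, 93), (44, 93), (46, 92), (48, 90), (50, 91)]
along y 12 [(-50, 99), (-48, 69), (-46, 68), (-44, 69), (-42, 69), (-40, 59), (-38, 39), (-36, 71), (-34, 189), (-32, 200), (-30, 201), (-28, 202), (-26, 203), (26, 232), (28, 232), (30, 231), (32, 230), (34, 126), (36, 36), (38, 40), (40, 55), (42, 89), (44, 90), (46, 88), (48, 89), (50, 82)]
along x -28 [(-50, 36), (-48, 34), (-46, 38), (-44, 37), (-42, 34), (-40, 19), (-38, 22), (-36, 53), (-34, 98), (-32, 98), (-30, 98), (-28, 97), (-26, 98), (26, 198), (28, 198), (30, 196), (32, 193), (34, 102), (3
[... 1144 characters left out ...]
), (30, 230), (32, 114), (34, 37), (36, 40), (38, 62), (40, 90), (42, 90), (44, 89), (46, 89), (48, 65), (50, 56)]
along x -28 [(-50, 116), (-48, 39), (-46, 35), (-44, 38), (-42, 37), (-40, 34), (-38, 19), (-36, 22), (-34, 61), (-32, 98), (-30, 97), (-28, 98), (-26, 99), (26, 198), (28, 197), (30, 197), (32, 181), (34, 57), (36, 40), (38, 55), (40, 67), (42, 64), (44, 66), (46, 70), (48, 48), (50, 56)]
along x 28 [(-50, 165), (-48, 98), (-46, 97), (-44, 98), (-42, 96), (-40, 78), (-38, 39), (-36, 37), (-34, 120), (-32, 235), (-30, 235), (-28, 234), (-26, 234), (26, 229), (28, 229), (30, 228), (32, 208), (34, 59), (36, 44), (38, 70), (40, 82), (42, 83), (44, 81), (46, 80), (48, 53), (50, 58)]
```

```bash
python3 -m jog '{"delta_rot":[[0,0,0],[0,0,0],[0,0,0],[0,0,0],[0,0,0]],"translation":[[35,-6,0],[70,-12,0],[90.8,-15.9,15],[90.8,-15.9,45],[90.8,-15.9,62]],"hand":[-1,-1,-1,-1,-1]}'
python3 -m jog '{"delta_rot":[[0,0,0],[0,0,0]],"translation":[[0,0,0],[0,0,0]],"hand":[-1,-1]}'
python3 - <<'E'
from h import *
o=get_obs(); r=R.from_rotvec(o['orientation']).as_matrix(); print("tool y yaw",np.arctan2(r[1,1],r[0,1]),o['ee_pos'],tool_delta([427.2,-65.8,34]))
im,c=shot("wrist","w14"); hsv=cv2.cvtColor(im,cv2.COLOR_BGR2HSV)
# far edge of timer: column profiles
for u in (300,325,350): print(u,[(v,int(im[v,u].max())) for v in range(170,250,3)])
print("far edge if centred",proj(c,(o['ee_pos'][0]+.176*31,o['ee_pos'][1]+.984*31,o['ee_pos'][2]+13.3)))
E
```

```text
t: 26.15
ee_pos: [428.4, -68.2, 59.8]
orientation: [2.411, 2.013, 0.0]
ft_force: [-0.4, -0.5, -0.7]
width: 61.6
t: 26.35
ee_pos: [428.4, -68.7, 60.9]
orientation: [-2.413, -2.012, 0.0]
ft_force: [0.2, -0.1, -1.2]
width: 61.6
tool y yaw -0.18095003143401986 [428.44055225 -68.66886385  60.85452742] [ 2.600632   -1.73476166 26.85446532]
300 [(170, 107), (173, 108), (176, 107), (179, 107), (182, 106), (185, 107), (188, 128), (191, 140), (194, 148), (197, 150), (200, 149), (203, 141), (206, 62), (209, 54), (212, 57), (215, 55), (218, 55), (221, 95), (224, 145), (227, 147), (230, 149), (233, 147), (236, 102), (239, 55), (242, 57), (245, 54), (248, 55)]
325 [(170, 206), (173, 164), (176, 106), (179, 108), (182, 105), (185, 109), (188, 125), (191, 138), (194, 148), (197, 150), (200, 150), (203, 149), (206, 114), (209, 110), (212, 109), (215, 110), (218, 112), (221, 107), (224, 109), (227, 110), (230, 110), (233, 109), (236, 109), (239, 109), (242, 110), (245, 109), (248, 106)]
350 [(170, 203), (173, 202), (176, 204), (179, 151), (182, 104), (185, 108), (188, 126), (191, 141), (194, 146), (197, 152), (200, 149), (203, 147), (206, 104), (209, 100), (212, 100), (215, 84), (218, 55), (221, 51), (224, 46), (227, 96), (230, 102), (233, 91), (236, 45), (239, 52), (242, 97), (245, 100), (248, 98)]
far edge if centred (np.float64(325.8277079880843), np.float64(188.19611645118403))
```

Timer is centred in the grip along the finger width (far edge at v=188, as predicted).

```bash
python3 -m jog '{"delta_rot":[[0,0,0],[0,0,0],[0,0,0],[0,0,0],[0,0,0]],"translation":[[2.6,-1.5,0],[2.6,-1.5,8],[2.6,-1.5,16],[2.6,-1.5,22],[2.6,-1.5,24]],"hand":[-1,-1,-1,-1,-1]}'
python3 -m jog '{"delta_rot":[[0,0,0],[0,0,0],[0,0,0],[0,0,0],[0,0,0]],"translation":[[0,0,1.5],[0,0,3],[0,0,3.5],[0,0,3.5],[0,0,3.5]],"hand":[-1,-1,-1,-1,-1]}'
```

```text
t: 26.9
ee_pos: [426.5, -64.9, 35.7]
orientation: [-2.411, -2.012, 0.001]
ft_force: [-0.2, 0.6, -0.5]
width: 61.8
t: 27.4
ee_pos: [427.1, -65.1, 33.2]
orientation: [2.412, 2.013, 0.0]
ft_force: [-0.3, -0.8, -0.3]
width: 61.6
```

```bash
python3 -m jog '{"delta_rot":[[0,0,0],[0,0,0],[0,0,0],[0,0,0]],"translation":[[0,0,1],[0,0,1.5],[0,0,1.5],[0,0,1.5]],"hand":[-1,-1,-1,-1]}'
python3 -m jog '{"delta_rot":[[0,0,0],[0,0,0],[0,0,0]],"translation":[[0,0,1],[0,0,1],[0,0,1]],"hand":[-1,-1,-1]}'
```

```text
t: 27.8
ee_pos: [427.2, -65.1, 32.7]
orientation: [2.412, 2.012, 0.001]
ft_force: [-3.7, 0.3, 18.7]
width: 61.5
t: 28.1
ee_pos: [427.2, -65.1, 32.3]
orientation: [2.412, 2.013, 0.001]
ft_force: [-5.7, 0.6, 31.8]
width: 61.7
```

```bash
python3 -m jog '{"delta_rot":[[0,0,0],[0,0,0],[0,0,0],[0,0,0],[0,0,0]],"translation":[[0,0,-1.5],[0,0,-1.5],[0,0,-1.5],[0,0,-1.5],[0,0,-1.5]],"hand":[0.54,0.54,0.54,0.54,0.54]}'
python3 -m jog '{"delta_rot":[[0,0,0],[0,0,0],[0,0,0],[0,0,0],[0,0,0]],"translation":[[0,0,-8],[0,0,-20],[0,0,-50],[0,0,-90],[0,0,-120]],"hand":[0.54,0.54,0.54,0.54,0.54]}'
python3 -m jog '{"delta_rot":[[0,0,0],[0,0,0],[0,0,0],[0,0,0],[0,0,0]],"translation":[[-40,0,0],[-80,0,0],[-120,0,0],[-150,0,0],[-150,0,0]],"hand":[0.54,0.54,0.54,0.54,0.54]}'
python3 - <<'E'
from h import *
o=get_obs(); print(o['ee_pos'],o['ft_force'])
im,c=shot("wrist","w15"); t,ct=shot("top","t15"); s,cs=shot("scene","s15")
a=-0.18; ex=np.array([np.cos(a),np.sin(a)]); ey=np.array([-np.sin(a),np.cos(a)]); C=np.array([427,-65.8])
for cc,I,n in ((c,im,"wrist"),(ct,t,"top")):
  g=I.max(2).astype(np.float32)
  def samp(p,z): u,v=proj(cc,(*p,z)); return int(cv2.remap(g,np.float32([[u]]),np.float32([[v]]),cv2.INTER_LINEAR)[0,0])
  for off in (-27,27): print(n,"along y @x",off,[(q,samp(C+off*ex+q*ey,45)) for q in list(range(-44,-24,2))+list(range(24,46,2))])
  for off in (-27,27): print(n,"along x @y",off,[(q,samp(C+off*ey+q*ex,45)) for q in list(range(-44,-24,2))+list(range(24,46,2))])
# objects in top: dark cap of amber, vial cap, red bulb
hs=cv2.cvtColor(t,cv2.COLOR_BGR2HSV)
print("red",blobs(((hs[...,0]<8)|(hs[...,0]>172))[185:310,210:335]&(hs[...,1]>150)[185:310,210:335]&(hs[...,2]>60)[185:310,210:335],(210,185),8))
print("amber",blobs(((hs[...,0]>12)&(hs[...,0]<30)&(hs[...,1]>120))[185:310,218:328],(218,185),20))
print("black",blobs((t.max(2)<32)[185:310,218:328],(218,185),15))
for n,P in [("amber cap",(544.4,15,114)),("drop bulb",(445,34.5,110)),("vial cap",(525.3,-81.9,72)),("flask",(683.4,-151.9,50))]: print(n,np.round(proj(ct,P),1))
f0=cv2.imread("pics/top0.png")[118:170,310:360].astype(int); print("flask diff",np.abs(f0-t[118:170,310:360]).max(2).__gt__(40).sum())
E
```

```text
t: 28.6
ee_pos: [426.9, -65.0, 31.9]
orientation: [-2.412, -2.013, 0.0]
ft_force: [-0.5, 0.1, -0.6]
width: 67.7
t: 29.1
ee_pos: [427.3, -65.1, 154.8]
orientation: [2.411, 2.012, 0.002]
ft_force: [-0.5, 0.3, -0.5]
width: 67.7
t: 29.6
ee_pos: [400.1, -215.5, 153.3]
orientation: [2.414, 2.007, 0.001]
ft_force: [0.4, 0.4, 0.2]
width: 67.8
[ 400.11412563 -215.52057914  153.33515641] [0.44462815 0.42686223 0.16911082]
wrist along y @x -27 [(-44, 88), (-42, 90), (-40, 84), (-38, 51), (-36, 169), (-34, 198), (-32, 122), (-30, 189), (-28, 231), (-26, 237), (24, 0), (26, 0), (28, 0), (30, 0), (32, 0), (34, 0), (36, 0), (38, 0), (40, 0), (42, 0), (44, 0)]
wrist along y @x 27 [(-44, 75), (-42, 74), (-40, 68), (-38, 46), (-36, 124), (-34, 123), (-32, 109), (-30, 159), (-28, 207), (-26, 222), (24, 0), (26, 0), (28, 0), (30, 0), (32, 0), (34, 0), (36, 0), (38, 0), (40, 0), (42, 0), (44, 0)]
wrist along x @y -27 [(-44, 90), (-42, 92), (-40, 79), (-38, 39), (-36, 38), (-34, 168), (-32, 212), (-30, 211), (-28, 233), (-26, 236), (24, 235), (26, 231), (28, 194), (30, 126), (32, 57), (34, 39), (36, 52), 
[... 1263 characters left out ...]
234.4, 272.3], 29, [232, 270, 6, 6])]
amber [([253.6, 217.6], 291, [236, 203, 28, 27]), ([218.9, 224.1], 36, [218, 213, 4, 23]), ([243.8, 269.2], 119, [236, 262, 15, 17]), ([227.4, 303.4], 252, [218, 296, 22, 14]), ([258.7, 305.9], 197, [242, 301, 39, 9])]
black [([260.8, 206.9], 96, [249, 202, 19, 19]), ([243.9, 215.7], 327, [234, 206, 21, 20]), ([298.8, 228.1], 168, [292, 218, 18, 19]), ([245.7, 231.6], 38, [238, 227, 19, 8]), ([234.5, 271.9], 92, [229, 258, 19, 24]), ([249.8, 264.4], 28, [244, 258, 9, 16]), ([272.1, 275.7], 51, [268, 258, 9, 37]), ([240.1, 269.8], 57, [234, 266, 11, 10])]
amber cap [242.8 215.7]
drop bulb [231.3 271.7]
vial cap [298.6 227. ]
flask [336. 146.]
flask diff 0
```

```bash
python3 - <<'E'
from h import *
s=cv2.imread("pics/s15.png"); c=optics.calibration("scene"); hs=cv2.cvtColor(s,cv2.COLOR_BGR2HSV)
R0=(slice(150,260),slice(190,340)); off=(190,150)
H,S,V=hs[...,0][R0],hs[...,1][R0],hs[...,2][R0]
print("red",blobs(((H<7)|(H>170))&(S>110)&(V>50),off,6))
print("amber",blobs((H>9)&(H<28)&(S>130)&(V>50),off,20))
print("black",blobs(s[R0].max(2)<38,off,25))
for n,x,y,zs in [("amber",544.4,15,(12,61,114)),("drop",445.2,34,(20,60,85,114)),("vial",525.3,-82,(26,62,72))]:
    print(n,[(z,*np.round(proj(c,(x,y,z)),1)) for z in zs])
t=cv2.imread("pics/t15.png"); 
print(np.round(t[262:278,226:250,2]).tolist())
E
```

```text
red [([222.1, 187.6], 28, [221, 183, 4, 11])]
amber [([259.5, 191.6], 392, [251, 179, 19, 26]), ([224.5, 208.3], 130, [219, 202, 12, 15]), ([199.5, 250.1], 372, [190, 238, 25, 22])]
black [([264.4, 198.3], 4321, [197, 150, 121, 104]), ([326.1, 151.6], 54, [319, 150, 20, 6]), ([223.9, 198.1], 48, [221, 194, 8, 9])]
amber [(12, np.float64(260.7), np.float64(205.3)), (61, np.float64(259.1), np.float64(187.5)), (114, np.float64(257.3), np.float64(167.3))]
drop [(20, np.float64(224.8), np.float64(216.5)), (60, np.float64(222.6), np.float64(201.3)), (85, np.float64(221.2), np.float64(191.4)), (114, np.float64(219.5), np.float64(179.6))]
vial [(26, np.float64(285.2), np.float64(214.7)), (62, np.float64(284.4), np.float64(200.9)), (72, np.float64(284.2), np.float64(196.9))]
[[52, 55, 54, 54, 43, 24, 14, 15, 53, 134, 158, 157, 137, 127, 110, 97, 108, 108, 96, 76, 59, 52, 41, 21], [54, 55, 55, 47, 32, 16, 12, 34, 126, 166, 155, 128, 116, 113, 118, 131, 139, 138, 133, 122, 97, 68, 50, 36], [55, 53, 55, 39, 23, 14, 11, 55, 144, 157, 134, 111, 102, 105, 118, 138, 145, 145, 141, 139, 126, 102, 67,
[... 642 characters left out ...]
125, 132, 125, 113, 69, 39, 33, 21, 13, 10, 2, 25, 115, 143, 144, 132, 98], [54, 55, 43, 23, 14, 28, 110, 137, 139, 133, 122, 75, 42, 33, 20, 9, 9, 6, 39, 126, 147, 143, 122, 83], [56, 56, 51, 31, 16, 29, 112, 138, 138, 136, 119, 73, 39, 31, 19, 11, 13, 23, 80, 132, 145, 133, 98, 65], [56, 56, 55, 39, 20, 20, 70, 100, 120, 125, 94, 54, 29, 19, 15, 18, 30, 73, 117, 136, 133, 103, 70, 58], [54, 55, 54, 41, 22, 15, 21, 41, 63, 71, 51, 32, 19, 17, 27, 49, 84, 108, 121, 119, 110, 100, 88, 59], [55, 55, 55, 51, 37, 20, 13, 11, 15, 28, 51, 51, 49, 53, 79, 94, 107, 112, 119, 117, 129, 125, 87, 39], [56, 54, 54, 54, 53, 33, 18, 14, 8, 15, 37, 56, 82, 94, 103, 105, 108, 107, 127, 111, 96, 84, 47, 31]]
```

```bash
python3 -c "
from workcell import ctrl; print(ctrl.close_job())"
```

```text
the job is handed in; nothing more can be done
None
```

The amber bottle, the dropper bottle, the vial and the timer are each in their matching pocket. I placed them in that order and handed the job in at about 30 s of the 118 s, with the gripper clear of everything.

- **Seating:** each item was lowered until it touched the pocket floor, with 7 to 32 N measured, then released. For the amber bottle, vial and timer, the gripper height at contact was within about 2 mm of what I expected.
- **Upright:** the amber bottle's and vial's positions in the last top image match upright axes to about 1 px. The timer shows a floor gap on the sides I could check.
- **Flask:** its patch in the top image is unchanged from the start.
- **Dropper:**
  - It caught the pocket bevel on the way down, with about 20 N and sideways force. It slid a few millimetres in the grip and went in freely after a 2 mm correction.
  - Its final sideways position is less certain: the top view puts it about 4 mm toward the right side of its pocket (-y), the scene view nearer the centre. Both fit it standing straight.
- **Pictures:** the 16-picture viewing limit ran out before the timer was placed, so the timer's pose and all the last checks come from image numbers alone.

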